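# Lock the carving stand with its cross pin

## Robot

A 7-joint arm with a two-finger parallel gripper is mounted at the origin on a cart in front of the work surface, level with it; the furniture and walls round the work are solid. World frame = base frame: x ahead of the robot, y to its left, z up, the work surface at z = 0. Lengths are in mm, angles in rad, forces in N, time in s.
With the tool pointing down it reaches from about 400 to 875 mm from the base axis. Payload 4.4 kg.
Tool frame: the origin (TCP) lies midway between the tips of the shut fingers; the grasp point (between the pads) lies ctrl.tcp_to_grasp behind it (ctrl.tcp_to_grasp is the distance from the TCP to the grasp point, in mm); z points along the fingers, y is the line along which they close (so a half turn about z gives the same grasp; the last joint's range is limited). The gripper opens to 85 mm and grips with 20 to 120 N. Pads are 22 mm wide; open, the fingers measure 114 mm over their backs; the gripper's body (76 mm by 85 mm) begins 54 mm behind the grasp point. The pads swing forward as they close: fully open they stand 13 mm farther back than shut.
Start: joints at [-1.266, 0.628, 0.038, 1.517, -0.027, 0.996, -0.02], TCP at [235.512, 605.848, 231.313] pointing down, gripper open.
Joint ranges: [-3.06, 3.06], [-0.37, 2.12], [-1.25, 1.32], [0.18, 2.47], [-1.1, 4.24], [0.23, 1.98], [-2.94, 2.94]. Speed limits (rad/s): [2.57, 2.57, 3.14, 3.14, 3.14, 3.14, 3.14].

## Interface

Orientations are given as [roll, pitch, yaw] about the fixed x, y, z axes, in that order (R = Rz(yaw) Ry(pitch) Rx(roll)).
In Python, from cell import ctrl, get_image, get_calibration, workorder, boxes_of, place_of gives the robot as it stands.
- The arm moves only by the tool play_rows, never from a script. Its argument "series" is a list that holds one entry, the list of rows, each a list of 7 numbers: the shift along the world's x, y, z in cm, then the turn, a rotation vector about the world's x, y, z in degrees, then the closure, from 0 (fully open) to 1 (shut). A call has 1 to 20 rows; each row shifts and turns the commanded pose from where the row before left it; what a row does not reach is not made up. A row lasts 1/8 s, in which the tool goes at most 62.5 mm and 10.7 degrees, less where a joint would pass 70% of its speed; a pose out of reach is approached as far as the arm can. A call with a gripper value outside its range is refused whole. The fingers move at their own pace and stop on an object; the grip force is fixed at half the most. Time passes only in rows, so rows that do not move let the fingers close. It gives the time, the measured TCP pose, the force, the opening and the grip force at its end, in the units of the state.
- ctrl.read_state(): the state, without advancing time (a new reading comes with each control period).
- get_image(name): name is "scene" or "side" or "wrist"; returns (picture, depth): 384x512x3 uint8, red, green, blue; 384x512 float32, mm along the optical axis (not along the pixel's ray), 0 where there is no reading.
- get_calibration(name): a dict with "K" (3x3 intrinsics, pixels), "R" (3x3) and "t" (3): a world point X has camera coordinates R X + t; the wrist camera has in their place "mount" (4x4, takes a point from camera to tool coordinates, whose origin is the TCP and whose axes are the flange's). Camera axes: x right, y down, z forward; pixel columns grow to the right and rows downward; lengths in mm; the calibration is good to about 2 mm. A picture is of the moment at which its call begins: read the wrist's pose just before it. get_calibration takes no time and is no camera call.
- workorder.finish_job(): hands the job in; it is judged then, once.
Trained networks look in the newest picture that a camera, given by its name, has taken for a name from the list of things; names that differ only in an ending like _2 or _b are one class to them, and where a whole thing is asked for, a point or a joint stands for the part that bears it (a point fixed in the world has none). Each returns a list of dicts, best first, with "p" (0 to 1); they miss things now and then, are a little off and sometimes report something else, mostly with a low value. They report only what shows in the picture. A call takes as long as a camera call. They do not tell look-alikes from the thing itself.
- boxes_of(target, camera): "pixel" ([column, row] in pixels, amid what is visible of it).
- place_of(target, camera): "pixel" ([column, row] in pixels: a listed point, or the origin of a listed thing).
The state is a dict: "clock": time; "qpos": joint angles; "qd": joint speeds; "tau": joint torques, N m; "eef_pos": TCP position; "tool_rot": TCP orientation; "force": force on the tool from outside, world axes, zero at the start; "torque": the same for the moment, N m; "width": finger opening in mm; "gripper_force": force on a finger pad.
Only numpy, scipy, OpenCV 4.12 (cv2) and the standard library are available. Lean on these libraries where they do the work, as an engineer would, in place of code of your own. Each camera call takes 0.05 s, during which the arm holds its last target. There are 200 camera calls.

## Task

The carving stand's spindle has been left askew: first turn it by the wooden blank until the hole bored through the spindle lines up with the holes in the two cheeks. Then lift the red-handled locking pin out of its parking block by the end that sticks out, lay it down on the bench and let go, take it again by the handle and push it through cheek, spindle and other cheek until its shoulder is fully home, and leave it there. Leave the tape measure, the wax tin, the sanding block and the glass jar where they are.

Things in the scene. Friction and masses are not known exactly. Their poses are not given: they have to be found in the camera images.
- stand: Green steel stand fixed to the bench: base plate 110 (x) x 100 (y) x 10 mm, two upright cheeks 50 mm wide, inner faces at y = +-28, outer faces at y = +-38 mm, tops 74 mm above the bench; each has a brass-rimmed 15 mm hole along y, 52 mm above the bench. Origin at bench height on the spindle's vertical axis. The pin may go in from either side.
- bore (a point): Middle of the stand's cross bore, on the spindle's axis, 52 mm above the bench; the bore through both cheeks runs along this frame's y.
- spindle (a joint): Spindle angle about the vertical axis (rad, positive anticlockwise from above, range +-1.45); 0 = its 15 mm hole lines up with the cheek holes. Starts 0.5 to 1.25. Turns stiffly (0.08 N m), stays where left; a pin's nose can nudge it a few degrees. A 36 mm square steel post between the cheeks, with a round faceplate (60 mm, top 80 mm above the bench) under the wooden blank.
- blank (a point): Grip point of the wooden blank fixed on top of the spindle, on its axis, 98 mm above the bench. The blank is 56 mm long (this frame's x) and 24 mm thick (y), from 80 to 110 mm above the bench; grip it across its thickness. It lies crosswise to the spindle's own hole, which runs along this frame's y.
- lock_pin: Loose pin, 0.1 kg. Origin on its axis at the shoulder; x points to the nose. Steel shank 12 mm across, x = 0 to 92 mm, last 9 mm tapered to 6 mm. Red handle: square flanges 32 x 32 mm at x = 0 to -8 and -44 to -52, round grip 20 mm across between them. Balance point about x = -12. On the bench it lies level on its flanges, axis 16 mm up; parked, axis 26 mm up.
- pin_mid (a point): Point on the pin's axis 38 mm from the shoulder towards the nose; it lies at bore when the shoulder is home against a cheek.
- parking_block: Wooden block fixed to the bench, 105 x 62 mm, 44 mm high, with a cut-out open at the top in which the pin's handle lies sunk out of reach of fingers. Origin at bench height under the middle of its open end face; the block runs to -x, and the last 52 mm of the pin's shank stick out beyond the face along +x. Lift the pin straight up.
- tape_measure: Yellow tape measure, 32 x 76 x 58 mm high, origin at the underside: a loose bystander round the work (a like one may stand at the back).
- wax_tin: Round tin with a dark green lid, 68 mm across, 26 mm high, origin at the underside: a loose bystander round the work (a like one may stand at the back).
- sanding_block: Orange-brown sanding block, 61 x 101 x 36 mm high, origin at the underside: a loose bystander round the work (a like one may stand at the back).
- brush_jar: Empty glass jar, 71 mm across, 99 mm high, origin at the underside: a loose bystander round the work (a like one may stand at the back).
Things that resemble listed ones, but are neither listed nor needed, are in the scene too. Leave any black or blue look-alike of the lock_pin alone.

How it is judged (in metres and radians):
On the way, in this order (a step that is already met when the one before it is completed fails the run):
1. the spindle is turned until its hole lines up with the cheeks' (within 0.2 rad) (value of joint spindle between -0.2 and 0.2 rad), for 0.2 s.
2. the pin lies level on the bench, let go, out of its block (height (world z) of lock_pin below 0.021 m and angle between lock_pin's own x axis and vertical between 1.42 and 1.72 rad and contact force between the fingers and lock_pin below 0.3 N and linear speed of lock_pin below 0.02 m/s), for 0.1 s.
3. the pin is lifted again, into line with the bore, its nose through the spindle (middle of its shank within 30 mm of the middle of the bore) (distance between pin_mid and bore below 0.03 m and angle between the x axis of lock_pin and the y axis of stand, either way round below 0.12 rad), for 0.05 s.
At the end, for the whole second after the job is handed in: The pin lies along the bore through both cheeks and the spindle, shoulder against a cheek (middle of the shank within 6 mm of the middle of the bore, axis within 0.12 rad), at rest, and the spindle stands within 0.15 rad of lined up (value of joint spindle between -0.15 and 0.15 rad and distance between pin_mid and bore below 0.006 m and angle between the x axis of lock_pin and the y axis of stand, either way round below 0.12 rad and linear speed of lock_pin below 0.02 m/s); the robot touches nothing.
It fails at once if the tape measure is shifted by more than 30 mm (distance of tape_measure from where it was at the start of the episode above 0.03 m).
It fails at once if the wax tin is shifted by more than 30 mm (distance of wax_tin from where it was at the start of the episode above 0.03 m).
It fails at once if the sanding block is shifted by more than 30 mm (distance of sanding_block from where it was at the start of the episode above 0.03 m).
It fails at once if the glass jar is shifted by more than 30 mm (distance of brush_jar from where it was at the start of the episode above 0.03 m).
It also fails if it takes over 67 s, if anything falls off the work surface, if the arm or the gripper's body presses on something with over 40 N, if the wrist force passes 120 N, or if a joint passes its speed limit or range.

## Working session

There is one attempt and no reset: what is moved stays moved. The work goes in short steps, Python scripts to look and compute and a tool call to move; the robot and the scene stay as the last step left them, time stands still between calls to the robot, and variables do not carry over. Pictures are saved under pics/ and viewed, at most 10 in all, crops included, and the job is handed in when it is done.

Besides the shell and the picture viewer there is one more tool, called after "Emit:" in YAML: its name, and indented under it one key for each argument. play_rows: Moves the arm, as the interface text tells. Its arguments: {"type":"object","properties":{"series":{"type":"array"}},"required":["series"]}

```bash
mkdir -p pics; cat > h.py <<'E'
import numpy as np, cv2
from cell import ctrl, get_image, get_calibration, workorder, boxes_of, place_of
from scipy.spatial.transform import Rotation as Ro
def cam(name):
    c=get_calibration(name)
    K=np.array(c["K"])
    if "R" in c:
        R=np.array(c["R"]);t=np.array(c["t"]).ravel()
        return K,R.T,-R.T@t
    s=ctrl.read_state();M=np.array(c["mount"])
    r=s["tool_rot"]; Rw=Ro.from_euler('xyz',r).as_matrix() if np.size(r)==3 else np.array(r)
    return K,Rw@M[:3,:3],Rw@M[:3,3]+np.array(s["eef_pos"])
def ray(C,p):
    K,R,o=C
    return o,R@np.linalg.inv(K)@np.array([p[0],p[1],1.])
def atz(C,p,z):
    o,d=ray(C,p); return o+d*(z-o[2])/d[2]
def atd(C,p,depth):
    o,d=ray(C,p); return o+d*depth
def proj(C,X):
    K,R,o=C; q=K@R.T@(np.array(X)-o); return q[:2]/q[2]
def cloud(C,D):
    v,u=np.mgrid[:384,:512]; K,R,o=C
    P=np.stack([u,v,np.ones_like(u)],-1).reshape(-1,3)@np.linalg.inv(K).T
    return ((P*D.reshape(-1,1))@R.T+o).reshape(384,512,3)
E
python3 - <<'E'
from h import *
s=ctrl.read_state();print(s,ctrl.tcp_to_grasp)
for n in ["scene","side","wrist"]:
    C=cam(n);I,D=get_image(n);cv2.imwrite(f"pics/{n}0.png",I[:,:,::-1]);np.savez(f"{n}0.npz",I=I,D=D)
    print(n,C[2].round(),C[1][:,2].round(2))
    P=cloud(C,D)
    for t in ["stand","bore","blank","spindle","lock_pin","pin_mid","parking_block","tape_measure","wax_tin","sanding_block","brush_jar"]:
        for r in place_of(t,n)[:3]:
            if r["p"]<.2: continue
            u=np.array(r["pixel"]);i=np.clip(u.round().astype(int),0,[511,383])
            z={"bore":52,"blank":98,"lock_pin":26,"pin_mid":26}.get(t,0)
            print(t,round(r["p"],2),u.round(),"z-plane",atz(C,u,z).round(),"surf",P[i[1],i[0]].round())
E
```

```text
{'clock': 0.0, 'qpos': array([-1.26582488,  0.62933818,  0.03840728,  1.5183358 , -0.02701788,
        0.99628589, -0.02000482]), 'qd': array([-5.73931150e-05,  6.77875033e-04, -1.06120109e-05, -8.79164221e-04,
        9.71822755e-05,  1.66593679e-03, -1.49148617e-03]), 'tau': array([ 6.86517214e-04, -5.63396394e+01,  1.22635826e+00, -1.93447065e+01,
        1.10258340e-02,  1.04592644e-02, -6.89769436e-06]), 'eef_pos': array([235.24731908, 605.28953381, 230.40388209]), 'tool_rot': array([-3.13974192e+00, -1.20843502e-05,  2.77083543e+00]), 'force': array([-0.38265051, -0.26122444,  0.09599546]), 'torque': array([-0.01645364, -0.00312534, -0.02178093]), 'gripper_force': 0.0, 'width': 85.6385859679398} 18.700000000000003
scene [-248. -974.  653.] [ 0.61  0.68 -0.41]
stand 0.8 [207. 200.] z-plane [573. 181.   0.] surf [542. 136.  24.]
bore 0.9 [207. 188.] z-plane [564. 163.  52.] surf [547. 140.  65.]
bore 0.72 [315. 217.] z-plane [ 662. -227.   52.] surf [ 719. -178.   15.]
blank 0.77 [205. 172.] z-plane [579. 191.  98.] surf [563. 167. 109.]
blank 0.64 [371. 269.] z-plane [ 492. -526.   98.] surf [ 606. -458.   12.]Traceback (most recent call last):
  File "<stdin>", line 8, in <module>
ValueError: it knows: blank, bore, brush_jar, lock_pin, parking_block, pin_mid, sanding_block, stand, tape_measure, wax_tin
```

```bash

python3 - <<'E'
from h import *
ims=[]
for n in ["scene","side","wrist"]:
    C=cam(n);I,D=get_image(n);np.savez(f"{n}0.npz",I=I,D=D)
    cv2.imwrite(f"pics/{n}0.png",cv2.resize(I[:,:,::-1],(800,600),interpolation=cv2.INTER_CUBIC))
    print(n,C[2].round(),C[1][:,2].round(2))
    P=cloud(C,D)
    for t in ["stand","bore","blank","lock_pin","pin_mid","parking_block","tape_measure","wax_tin","sanding_block","brush_jar"]:
        for r in place_of(t,n)[:3]:
            if r["p"]<.2: continue
            u=np.array(r["pixel"]);i=np.clip(u.round().astype(int),0,[511,383])
            z={"bore":52,"blank":98,"lock_pin":26,"pin_mid":26}.get(t,0)
            print(t,round(r["p"],2),u.round(),"z-plane",atz(C,u,z).round(),"surf",P[i[1],i[0]].round())
E
```

```text
scene [-248. -974.  653.] [ 0.61  0.68 -0.41]
stand 0.64 [207. 200.] z-plane [572. 180.   0.] surf [544. 139.  23.]
bore 0.81 [204. 191.] z-plane [544. 151.  52.] surf [537. 143.  56.]
blank 0.64 [207. 172.] z-plane [581. 181.  98.] surf [568. 163. 109.]
lock_pin 0.86 [220. 247.] z-plane [ 384. -134.   26.] surf [ 391. -122.   19.]
lock_pin 0.8 [156. 212.] z-plane [370. 169.  26.] surf [372. 174.  26.]
lock_pin 0.5 [289. 248.] z-plane [ 516. -261.   26.] surf [ 496. -280.   41.]
pin_mid 0.7 [232. 245.] z-plane [ 413. -146.   26.] surf [ 423. -135.   18.]
pin_mid 0.61 [161. 204.] z-plane [415. 217.  26.] surf [441. 262.  -0.]
pin_mid 0.57 [295. 241.] z-plane [ 554. -248.   26.] surf [ 532. -268.   43.]
parking_block 0.86 [296. 248.] z-plane [ 558. -248.    0.] surf [ 507. -294.   43.]
tape_measure 0.59 [278. 198.] z-plane [763.  23.   0.] surf [740.   4.  12.]
wax_tin 0.62 [317. 216.] z-plane [ 749. -161.    0.] surf [ 718. -186.   21.]
wax_tin 0.4 [203. 191.] z-plane [609. 253.   0.] surf [-248. -974.  653.]
sanding_block 0.68 [184. 174.] z-plane [651. 434.   0.] surf [616. 377.  27.
[... 625 characters left out ...]
] surf [ 541. -280.   41.]
pin_mid 0.47 [198. 181.] z-plane [421. 189.  26.] surf [421. 204.  16.]
parking_block 0.94 [265. 250.] z-plane [ 560. -244.    0.] surf [ 548. -281.   40.]
parking_block 0.63 [307. 284.] z-plane [ 642. -435.    0.] surf [ 619. -473.   55.]
tape_measure 0.7 [284. 193.] z-plane [748.  32.   0.] surf [735.   7.  21.]
wax_tin 0.73 [305. 221.] z-plane [ 758. -155.    0.] surf [ 746. -178.   26.]
sanding_block 0.78 [234. 148.] z-plane [647. 418.   0.] surf [632. 373.  32.]
brush_jar 0.8 [304. 283.] z-plane [ 632. -426.    0.] surf [ 612. -466.   54.]
brush_jar 0.66 [265. 249.] z-plane [ 563. -242.    0.] surf [ 548. -280.   43.]
wrist [161. 635. 373.] [ 0.29 -0.11 -0.95]
```

View pics/scene0.png

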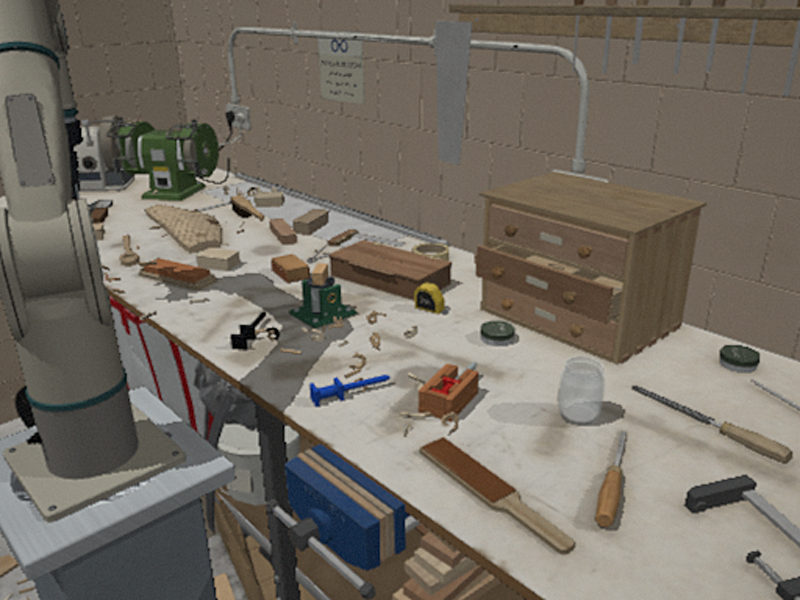

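View pics/side0.png

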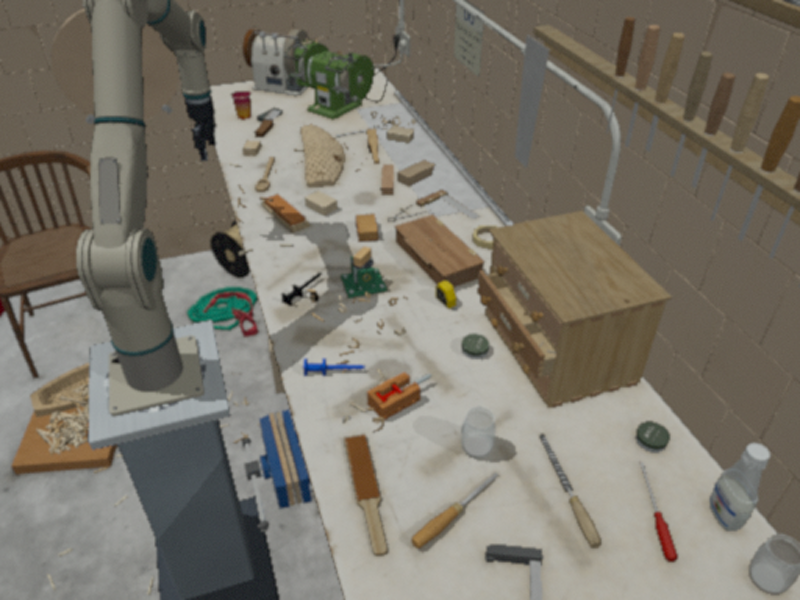

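Both views show the red-handled pin in the wooden block near (560,-245), pointing roughly along +x. The stand is near (565,165), the blue look-alike near (385,-130) and the black one near (370,170). I'm moving over the stand.

Emit:
play_rows:
  series:
    - [[2.7, -3.6, 0.5, 0, 0, 0, 0], [2.7, -3.6, 0.5, 0, 0, 0, 0], [2.7, -3.6, 0.5, 0, 0, 0, 0], [2.7, -3.6, 0.5, 0, 0, 0, 0], [2.7, -3.6, 0.5, 0, 0, 0, 0], [2.7, -3.6, 0.5, 0, 0, 0, 0], [2.7, -3.6, 0.5, 0, 0, 0, 0], [2.7, -3.6, 0.5, 0, 0, 0, 0], [2.7, -3.6, 0.5, 0, 0, 0, 0], [2.7, -3.6, 0.5, 0, 0, 0, 0], [2.7, -3.6, 0.5, 0, 0, 0, 0], [2.7, -3.6, 0.5, 0, 0, 0, 0], [0, 0, 0, 0, 0, 0, 0], [0, 0, 0, 0, 0, 0, 0]]

```text
clock: 3.6
eef_pos: [559.1, 174.5, 291.2]
tool_rot: [3.141, -0.001, 2.771]
force: [0.7, 0.3, -0.5]
width: 85.1
gripper_force: 0.0
```

```bash
cat > look.py <<'E'
from h import *
import sys
name=sys.argv[1]; ts=sys.argv[2].split(",")
n="wrist";C=cam(n);I,D=get_image(n);P=cloud(C,D);np.savez(name+".npz",I=I,D=D,P=P,K=C[0],R=C[1],o=C[2])
s=ctrl.read_state();print(s["clock"],s["eef_pos"].round(1),np.round(s["tool_rot"],3),s["qpos"].round(2),C[2].round())
for t in ts:
    for r in place_of(t,n)[:3]:
        if r["p"]<.2: continue
        u=np.array(r["pixel"]);i=np.clip(u.round().astype(int),0,[511,383])
        z={"bore":52,"blank":98,"lock_pin":26,"pin_mid":26}.get(t,0)
        print(t,round(r["p"],2),u.round(),"z-plane",atz(C,u,z).round(1),"surf",P[i[1],i[0]].round(1))
cv2.imwrite(f"pics/{name}.png",cv2.resize(I[:,:,::-1],(800,600),interpolation=cv2.INTER_CUBIC))
E
python3 look.py st1 stand,bore,blank
```

```text
3.65 [558.7 175.1 291.1] [ 3.141e+00 -1.000e-03  2.772e+00] [-0.41  0.47  0.09  1.63 -0.05  1.04  0.89] [485. 203. 433.]
stand 0.69 [260. 148.] z-plane [564.5 176.2   0. ] surf [550.  180.8  79.9]
bore 0.79 [259. 157.] z-plane [564.8 174.   52. ] surf [552.6 178.6 109.7]
blank 0.76 [261. 165.] z-plane [564.1 176.7  98. ] surf [560.5 177.6 111.2]
```

View pics/st1.png

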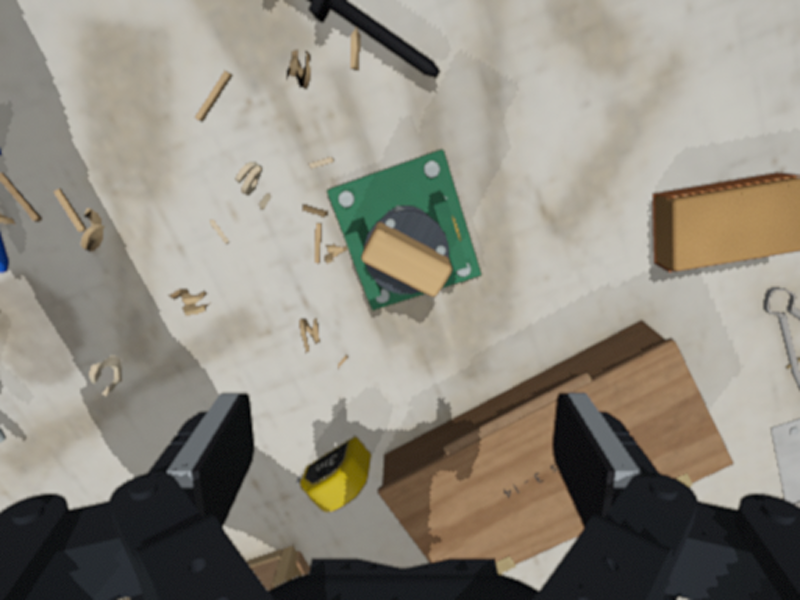

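The wrist view shows the stand at about (405,230) of 800x600, with the blank visibly askew. The tape measure is at (335,475) and the sanding block at (730,220). I'm fitting the orientations from the depth cloud.

```bash
python3 - <<'E'
from h import *
d=np.load("st1.npz");P=d["P"];I=d["I"].astype(int)
near=(abs(P[...,0]-564)<90)&(abs(P[...,1]-176)<90)
def rect(m,l):
    p=P[m][:,:2]; r=cv2.minAreaRect(p.astype(np.float32)); print(l,m.sum(),np.round(r[0],1),np.round(r[1],1),round(r[2],1),"z",np.median(P[m][:,2]).round(1))
    return r
b=near&(P[...,2]>104)&(P[...,2]<116)
r=rect(b,"blank")
k=np.ones((3,3),np.uint8)
rect(cv2.morphologyEx(b.astype(np.uint8),cv2.MORPH_OPEN,k)>0,"blank open")
g=near&(I[...,1]>I[...,0]+15)&(I[...,1]>I[...,2]+5)
base=g&(P[...,2]>5)&(P[...,2]<16)
base=cv2.morphologyEx(base.astype(np.uint8),cv2.MORPH_OPEN,k)>0
rect(base,"base")
top=g&(P[...,2]>68)&(P[...,2]<79); rect(top,"cheektops")
fp=near&(P[...,2]>76)&(P[...,2]<84); p=P[fp][:,:2]; print(cv2.minEnclosingCircle(p.astype(np.float32)))
# bystanders
for l,m in [("yellow",(I[...,0]>150)&(I[...,2]<60)&(P[...,2]>20))]:
    if m.sum(): print(l,P[m].min(0),P[m].max(0))
E
```

```text
blank 1280 [563.9 175. ] [56. 24.] 40.6 z 108.5
blank open 1277 [563.9 175. ] [56. 24.] 40.6 z 108.5
base 2657 [564.4 175. ] [ 98.9 109.4] 87.6 z 8.7
cheektops 768 [561.9 174.9] [76.1 53.9] 87.6 z 72.8
((563.8012084960938, 174.7061767578125), 29.96213722229004)
yellow [485.12996198  15.66140837  50.24883146] [762.78044299 203.1599066  432.6297169 ]
```

Emit:
play_rows:
  series:
    - [[0.1, 0, -2.5, 0, 0, 10.3, 0], [0.1, 0, -2.5, 0, 0, 10.3, 0], [0.1, 0, -2.5, 0, 0, 10.3, 0], [0.1, 0, -2.5, 0, 0, 10.3, 0], [0.1, 0, -2.5, 0, 0, 10.3, 0], [0, 0, -2.5, 0, 0, 10.3, 0], [0, 0, -2.8, 0, 0, 0, 0], [0, 0, -2.8, 0, 0, 0, 0], [0, 0, 0, 0, 0, 0, 0.3], [0, 0, 0, 0, 0, 0, 1], [0, 0, 0, 0, 0, 0, 1], [0, 0, 0, 0, 0, 0, 1], [0, 0, 0, 0, 0, 0, 1], [0, 0, 0, 0, 0, 0, 1]]

```text
clock: 5.55
eef_pos: [564.7, 175.1, 86.9]
tool_rot: [3.141, 0.002, -2.433]
force: [-2.8, 1.6, 5.0]
width: 22.6
gripper_force: 61.2
```

```bash
python3 - <<'E'
from h import *
s=ctrl.read_state();print(s["eef_pos"],s["tool_rot"],s["qpos"].round(2),s["torque"].round(2),s["width"],s["gripper_force"])
E
```

```text
[564.66186924 175.06337204  86.91505827] [ 3.14124794e+00  1.98447752e-03 -2.43321806e+00] [-0.24  0.74 -0.17  1.8   0.2   0.62  1.75] [0.25 0.48 0.04] 22.592447827588085 61.19379758834839
```

Emit:
play_rows:
  series:
    - [[0, 0, 0, 0, 0, -8.6, 1], [0, 0, 0, 0, 0, -8.6, 1], [0, 0, 0, 0, 0, -8.6, 1], [0, 0, 0, 0, 0, -8.6, 1], [0, 0, 0, 0, 0, -8.6, 1], [0, 0, 0, 0, 0, 0, 1], [0, 0, 0, 0, 0, 0, 1], [0, 0, 0, 0, 0, 0, 0], [0, 0, 0, 0, 0, 0, 0], [0, 0, 0, 0, 0, 0, 0], [0, 0, 5, 0, 0, 0, 0], [0, 0, 5, 0, 0, 0, 0], [-3, -3, 5, 0, 0, 0, 0], [-3, -3, 5, 0, 0, 0, 0], [0, 0, 0, 0, 0, 0, 0], [0, 0, 0, 0, 0, 0, 0]]

```text
clock: 7.55
eef_pos: [507.4, 117.1, 280.5]
tool_rot: [3.141, 0.0, 3.099]
force: [0.5, -0.4, -0.6]
width: 85.3
gripper_force: 0.0
```

```bash
cat > fit.py <<'E'
from h import *
import sys
d=np.load(sys.argv[1]+".npz");P=d["P"];I=d["I"].astype(int)
near=(abs(P[...,0]-564)<90)&(abs(P[...,1]-175)<90)
k=np.ones((3,3),np.uint8)
def rect(m,l):
    r=cv2.minAreaRect(P[m][:,:2].astype(np.float32)); print(l,m.sum(),np.round(r[0],1),np.round(r[1],1),round(r[2],1))
rect(near&(P[...,2]>104)&(P[...,2]<116),"blank")
g=near&(I[...,1]>I[...,0]+15)&(I[...,1]>I[...,2]+5)
rect(cv2.morphologyEx((g&(P[...,2]>5)&(P[...,2]<16)).astype(np.uint8),cv2.MORPH_OPEN,k)>0,"base")
rect(g&(P[...,2]>68)&(P[...,2]<79),"cheektops")
E
python3 look.py st2 stand,blank; python3 fit.py st2
```

```text
7.6 [507.2 117.3 279.7] [ 3.141e+00 -1.000e-03  3.100e+00] [-0.32  0.39  0.05  1.81 -0.02  0.94  1.27] [428. 120. 422.]
stand 0.75 [302. 185.] z-plane [562.6 174.3   0. ] surf [537.  163.6  80.2]
blank 0.98 [314. 216.] z-plane [565.7 174.2  98. ] surf [561.6 172.2 108.4]
blank 1193 [563.3 174.6] [24.1 55.1] 87.2
base 2483 [564.2 174.8] [ 98.8 108.7] 87.5
cheektops 748 [563.  174.8] [76.2 51.9] 87.5
```

Emit:
play_rows:
  series:
    - [[0.4, -4.6, 0, 0, 0, 0, 0], [0.4, -4.6, 0, 0, 0, 0, 0], [0.4, -4.6, 0, 0, 0, 0, 0], [0.4, -4.6, 0, 0, 0, 0, 0], [0.4, -4.6, 0, 0, 0, 0, 0], [0.4, -4.6, 0, 0, 0, 0, 0], [0.4, -4.6, 0, 0, 0, 0, 0], [0.4, -4.6, 0, 0, 0, 0, 0], [0, 0, 0, 0, 0, 0, 0], [0, 0, 0, 0, 0, 0, 0]]

```text
clock: 8.95
eef_pos: [539.4, -250.1, 279.2]
tool_rot: [3.14, -0.002, 3.1]
force: [0.3, 0.5, -0.0]
width: 85.5
gripper_force: 0.0
```

```bash
python3 look.py pb1 parking_block,lock_pin,pin_mid,wax_tin,tape_measure,brush_jar
python3 - <<'E'
from h import *
d=np.load("pb1.npz");P=d["P"];I=d["I"].astype(int)
near=(abs(P[...,0]-540)<130)&(abs(P[...,1]+250)<110)
def rect(m,l):
    r=cv2.minAreaRect(P[m][:,:2].astype(np.float32)); print(l,m.sum(),np.round(r[0],1),np.round(r[1],1),round(r[2],1),np.median(P[m][:,2]))
m=near&(P[...,2]>38)&(P[...,2]<50);rect(m,"blocktop")
red=near&(I[...,0]>120)&(I[...,1]<60)&(I[...,2]<60)&(P[...,2]>5);rect(red,"red")
sh=near&(P[...,2]>20)&(P[...,2]<36)&(P[...,0]>575);sh=cv2.morphologyEx(sh.astype(np.uint8),cv2.MORPH_OPEN,np.ones((2,2)))>0;rect(sh,"shank"); print(P[sh].min(0),P[sh].max(0))
E
```

```text
9.0 [ 539.6 -249.5  279.5] [ 3.140e+00 -2.000e-03  3.101e+00] [ 0.31  0.5   0.12  1.62 -0.07  1.03  1.98] [ 460. -247.  421.]
parking_block 0.65 [262. 156.] z-plane [ 552.4 -244.4    0. ] surf [ 546.1 -244.8   28.4]
lock_pin 0.7 [251. 138.] z-plane [ 524.  -256.7   26. ] surf [ 523.4 -256.8   31.5]
lock_pin 0.62 [369.   1.] z-plane [ 385.  -125.7   26. ] surf [ 384.  -124.    19.7]
lock_pin 0.57 [122. 215.] z-plane [ 615.2 -425.5   26. ] surf [ 605.2 -413.9   52.8]
pin_mid 0.86 [262. 160.] z-plane [ 551.7 -245.4   26. ] surf [ 550.7 -245.    29.6]
pin_mid 0.63 [356.  38.] z-plane [ 420.  -138.3   26. ] surf [ 419.6 -135.7   18. ]
pin_mid 0.28 [324. 285.] z-plane [ 731.  -165.9   26. ] surf [ 731.2 -166.2   24.9]
wax_tin 0.75 [322. 286.] z-plane [ 748.9 -163.8    0. ] surf [ 732.7 -168.9   24.7]
tape_measure 0.7 [451. 285.] z-plane [756.4  24.5   0. ] surf [738.7   8.8  24.7]
brush_jar 0.96 [123. 217.] z-plane [ 628.9 -436.6    0. ] surf [ 460.4 -247.   420.7]
blocktop 3639 [ 505.4 -262.2] [105.  62.] 17.2 42.51220308383046
red 617 [ 490.9 -262.1] [50.3 46. ] 16.3 36.30321776153778
shank 205 [ 539.4 -243.1] [157.4  14.6] 8.2 29.240129715711078
[ 460.39260359 -247.02892447   -1.93630017] [ 616.54431607 -226.52359627  420.70348972]
```

View pics/pb1.png

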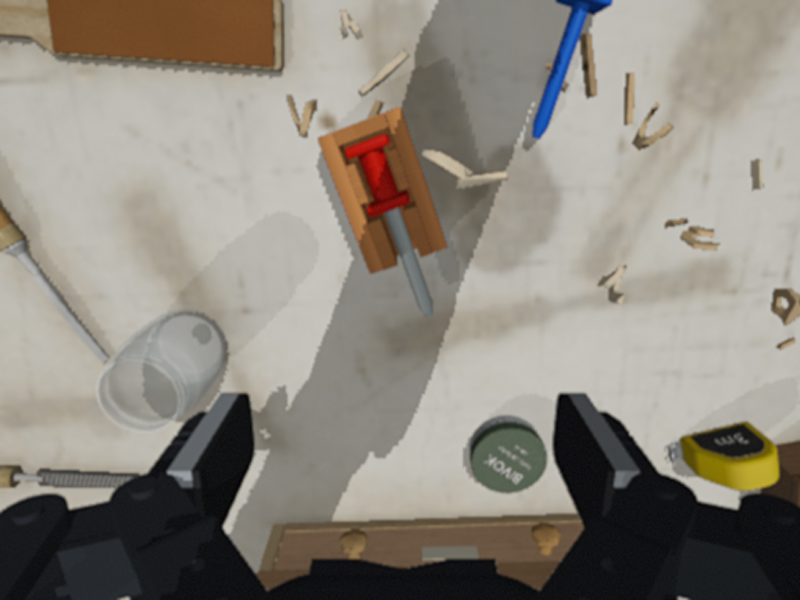

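The wrist view shows the block with the red handle at (375,180) of 800x600 and the steel shank pointing to (430,310). The blue look-alike is at (565,65), clear of the work. The block top measures 105x62 mm at 17.2°, so the open face is at (555.6,-246.7) and I'll grip the shank at (574.7,-240.8). The yaw needs to be -160.5° to leave joint 7 room.

Emit:
play_rows:
  series:
    - [[0.23, 0.06, -1, 0, 0, -10.7, 0], [0.23, 0.06, -1, 0, 0, -10.7, 0], [0.23, 0.06, -1, 0, 0, -10.7, 0], [0.23, 0.06, -1, 0, 0, -10.7, 0], [0.23, 0.06, -1, 0, 0, -10.7, 0], [0.23, 0.06, -1, 0, 0, -10.7, 0], [0.23, 0.06, -1, 0, 0, -10.7, 0], [0.23, 0.06, -1, 0, 0, -10.7, 0], [0.23, 0.06, -1, 0, 0, -10.7, 0], [0.23, 0.06, -1, 0, 0, -10.7, 0], [0.23, 0.06, -1, 0, 0, -10.7, 0], [0.23, 0.06, -1, 0, 0, -10.7, 0], [0.23, 0.06, -1, 0, 0, -10.7, 0], [0.23, 0.06, -1, 0, 0, -10.7, 0], [0.23, 0.06, -1, 0, 0, -10.7, 0], [0, 0, 0, 0, 0, 0, 0], [0, 0, 0, 0, 0, 0, 0]]

```text
clock: 11.42
eef_pos: [574.0, -242.3, 131.0]
tool_rot: [3.141, -0.0, 0.301]
force: [-0.5, -0.6, 0.3]
width: 85.4
gripper_force: 0.0
```

```bash
python3 look.py pb2 pin_mid
python3 - <<'E'
from h import *
d=np.load("pb2.npz");P=d["P"]
for n,m in [("pb2",None),("pb1",None)]:
    P=np.load(n+".npz")["P"]
    u=np.array([np.cos(np.deg2rad(17.2)),np.sin(np.deg2rad(17.2))]);v=np.array([-u[1],u[0]])
    q=P[...,:2]-np.array([555.6,-246.7]); a=q@u;b=q@v
    m=(a>3)&(a<60)&(abs(b)<25)&(P[...,2]>20)&(P[...,2]<40)
    print(n,m.sum(),"a",a[m].min(),a[m].max(),"b",b[m].min(),b[m].max(),"zmax",P[m][:,2].max(),np.polyfit(a[m],b[m],1))
# clear bench heights near lay-down
for n in["st2","st1"]:
    P=np.load(n+".npz")["P"]
    for y in range(-100,120,20):
        m=(abs(P[...,0]-560)<25)&(P[...,1]>=y)&(P[...,1]<y+20)
        print(n,y,m.sum(),P[m][:,2].max().round(1) if m.any() else None,end="; ")
E
```

```text
11.475 [ 574.  -242.4  131.2] [ 3.141e+00 -1.000e-03  3.000e-01] [-0.09  0.85  0.8   1.7  -0.74  0.92 -0.26] [ 650. -219.  272.]
pin_mid 0.96 [255. 214.] z-plane [ 553.  -246.3   26. ] surf [ 554.9 -246.1   31.5]
pin_mid 0.74 [ 92. 302.] z-plane [ 431.9 -134.9   26. ] surf [ 426.2 -133.2   20. ]
pb2 936 a 3.039527923355902 53.135835999779665 b -5.484045507186692 6.087736102157913 zmax 31.956720421918817 [ 0.00263751 -0.04473529]
pb1 344 a 3.090633823133668 52.13413822867536 b -6.143996392461605 5.902808459385977 zmax 32.4052096776353 [-0.00272758  0.27267735]
st2 -100 716 58.7; st2 -80 528 3.3; st2 -60 538 2.4; st2 -40 462 21.6; st2 -20 609 24.6; st2 0 536 2.0; st2 20 537 2.0; st2 40 539 2.0; st2 60 544 2.2; st2 80 534 7.3; st2 100 543 17.8; st1 -100 671 58.0; st1 -80 485 2.2; st1 -60 493 2.0; st1 -40 396 22.4; st1 -20 600 24.8; st1 0 506 15.7; st1 20 527 1.9; st1 40 522 3.1; st1 60 539 2.3; st1 80 530 6.1; st1 100 1162 361.4;
```

Emit:
play_rows:
  series:
    - [[0.1, 0.15, -4, 0, 0, 0, 0], [0, 0, -4, 0, 0, 0, 0], [0, 0, -2.4, 0, 0, 0, 0], [0, 0, -1, 0, 0, 0, 0], [0, 0, 0, 0, 0, 0, 0], [0, 0, 0, 0, 0, 0, 0.5], [0, 0, 0, 0, 0, 0, 1], [0, 0, 0, 0, 0, 0, 1], [0, 0, 0, 0, 0, 0, 1], [0, 0, 0, 0, 0, 0, 1], [0, 0, 0, 0, 0, 0, 1]]

```text
clock: 12.9
eef_pos: [575.0, -240.9, 16.8]
tool_rot: [3.141, -0.0, 0.298]
force: [-0.3, 0.2, 1.0]
width: 9.4
gripper_force: 59.1
```

```bash
python3 - <<'E'
from h import *
P=np.load("st2.npz")["P"];I=np.load("st2.npz")["I"]
print(ctrl.read_state()["eef_pos"])
m=(P[...,2]>8)&(P[...,2]<70)&(P[...,0]>450)&(P[...,0]<680)&(P[...,1]>-130)&(P[...,1]<115)
n,l,s,c=cv2.connectedComponentsWithStats(m.astype(np.uint8))
for i in range(1,n):
    if s[i,4]>8: q=P[l==i];print(s[i,4],q.min(0).round(),q.max(0).round(),I[l==i].mean(0).round())
E
```

```text
[ 575.04278213 -240.87803823   16.76394266]
38 [451. -63.   8.] [461. -56.  13.] [125. 114.  95.]
170 [466.  66.   8.] [489.  89.  26.] [179. 168. 148.]
156 [466. -72.   9.] [483. -48.  30.] [140. 124.  99.]
26 [549. 109.   8.] [555. 115.  15.] [160. 144. 118.]
206 [544. -27.   8.] [562.  -2.  25.] [160. 143. 115.]
32 [557. 104.   8.] [563. 111.  18.] [142. 127. 105.]
224 [ 564. -103.   34.] [589. -82.  60.] [156. 146. 129.]
84 [599.  58.   9.] [626.  67.  27.] [164. 149. 125.]
74 [605.  65.   8.] [625.  76.  21.] [159. 143. 117.]
```

```bash
python3 - <<'E'
from h import *
for n in ["pb1","st2"]:
    d=np.load(n+".npz");P=d["P"];I=d["I"]
    m=(P[...,2]>5)&(P[...,2]<120)&(P[...,0]>440)&(P[...,0]<720)&(P[...,1]>-260)&(P[...,1]<115)
    k,l,s,c=cv2.connectedComponentsWithStats(m.astype(np.uint8))
    for i in range(1,k):
        if s[i,4]>8: q=P[l==i];print(n,s[i,4],q.min(0).round(),q.max(0).round(),I[l==i].mean(0).round())
E
```

```text
pb1 65 [441. -78.   5.] [464. -73.   8.] [171. 148. 114.]
pb1 300 [ 440. -151.   14.] [ 472. -132.   22.] [ 36.  82. 162.]
pb1 16 [ 441. -107.    5.] [ 444. -102.    9.] [131. 112.  87.]
pb1 249 [451. -73.   5.] [483. -48.  29.] [145. 129. 104.]
pb1 2674 [ 447. -260.    6.] [ 606. -218.   45.] [112.  79.  57.]
pb1 392 [ 477. -233.    5.] [ 506. -169.   24.] [174. 163. 141.]
pb1 47 [496.  26.   5.] [517.  34.   8.] [155. 146. 127.]
pb1 17 [539. -34.   5.] [543. -24.   7.] [142. 124.  99.]
pb1 241 [544. -27.   5.] [561.  -1.  26.] [154. 138. 112.]
pb1 240 [ 564. -106.   35.] [591. -84.  61.] [150. 141. 123.]
pb1 286 [598.  58.   5.] [628.  76.  28.] [125. 111.  88.]
pb1 20 [648.  72.   5.] [657.  83.   7.] [154. 133. 105.]
pb1 285 [ 713. -184.    5.] [ 720. -143.   26.] [71. 79. 69.]
st2 19 [ 440. -107.    6.] [ 444. -101.    9.] [149. 127.  99.]
st2 78 [440. -78.   5.] [465. -72.   7.] [176. 153. 119.]
st2 309 [ 440. -149.   11.] [ 472. -131.   23.] [ 24.  53. 109.]
st2 222 [451. -72.   5.] [483. -48.  30.] [138. 122.  99.]
st2 179 [466.  66.   5.] [489.  89.  26.] [177. 166. 146.]
st2 212 [ 488. -206.    5.] [ 505. -168.   24.] [165. 155. 134.]
st2 32 [502.  28.   5.] [517.  34.   7.] [188. 177. 156.]
st2 34 [512. 103.   5.] [524. 115.   7.] [133. 116.  91.]
st2 21 [539.  99.   5.] [551. 107.   7.] [179. 159. 129.]
st2 11 [539. -33.   5.] [543. -24.   7.] [138. 118.  91.]
st2 71 [549. 104.   6.] [563. 115.  18.] [152. 136. 111.]
st2 22 [ 537. -220.    5.] [ 546. -216.   13.] [99. 65. 38.]
st2 213 [544. -27.   6.] [562.  -2.  25.] [159. 142. 115.]
st2 12 [552.  96.   5.] [560. 100.   7.] [179. 158. 129.]
st2 224 [ 564. -103.   34.] [589. -82.  60.] [156. 146. 129.]
st2 170 [599.  58.   5.] [626.  76.  27.] [162. 146. 121.]
st2 15 [649.  74.   5.] [656.  84.   7.] [171. 150. 121.]
st2 271 [ 713. -183.    5.] [ 720. -143.   27.] [64. 70. 62.]
```

Emit:
play_rows:
  series:
    - [[0, 0, 2, 0, 0, 0, 1], [0, 0, 3, 0, 0, 0, 1], [0, 0, 5, 0, 0, 0, 1], [0.85, 3.15, 0, 0, 0, 10.05, 1], [0.85, 3.15, 0, 0, 0, 10.05, 1], [0.85, 3.15, 0, 0, 0, 10.05, 1], [0.85, 3.15, 0, 0, 0, 10.05, 1], [0.85, 3.15, 0, 0, 0, 10.05, 1], [0.85, 3.15, 0, 0, 0, 10.05, 1], [0.85, 3.15, 0, 0, 0, 10.05, 1], [0, 0, 0, 0, 0, 0, 1], [0, 0, 0, 0, 0, 0, 1], [0, 0, 0, 0, 0, 0, 1]]

```text
clock: 14.52
eef_pos: [634.0, -22.3, 117.1]
tool_rot: [3.142, 0.001, 1.522]
force: [0.3, -1.0, -1.7]
width: 9.4
gripper_force: 58.8
```

```bash
cat > pin.py <<'E'
from h import *
import sys
d=np.load(sys.argv[1]+".npz");P=d["P"];I=d["I"].astype(int)
red=(I[...,0]>100)&(I[...,1]<70)&(I[...,2]<70)&(P[...,2]>3)&(P[...,2]<200)
k,l,s,c=cv2.connectedComponentsWithStats(red.astype(np.uint8))
j=1+np.argmax(s[1:,4]);q=P[l==j]
r=cv2.minAreaRect(q[:,:2].astype(np.float32));print("red",s[j],np.round(r[0],1),np.round(r[1],1),round(r[2],1),"z",np.percentile(q[:,2],[2,50,98]).round(1))
E
python3 look.py lift1 lock_pin,pin_mid; python3 pin.py lift1
```

```text
14.575 [634.  -22.  116.9] [-3.141e+00  1.000e-03  1.523e+00] [-0.3   0.8   0.5   1.67 -0.49  0.8   0.37] [638.  57. 258.]
lock_pin 0.88 [260. 367.] z-plane [ 628.3 -185.4   26. ] surf [635.  -12.4 191.6]
pin_mid 0.84 [258. 305.] z-plane [ 629.7 -119.5   26. ] surf [633.2 -40.6 129.8]
pin_mid 0.7 [ 22. 315.] z-plane [ 432.  -120.1   26. ] surf [ 424.6 -126.4   17.4]Traceback (most recent call last):
  File "pin.py", line 6, in <module>
    j=1+np.argmax(s[1:,4]);q=P[l==j]
        ~~~~~~~~~^^^^^^^^^
    return _wrapfunc(a, 'argmax', axis=axis, out=out, **kwds)
    return bound(*args, **kwds)
ValueError: attempt to get argmax of an empty sequence
```

View pics/lift1.png

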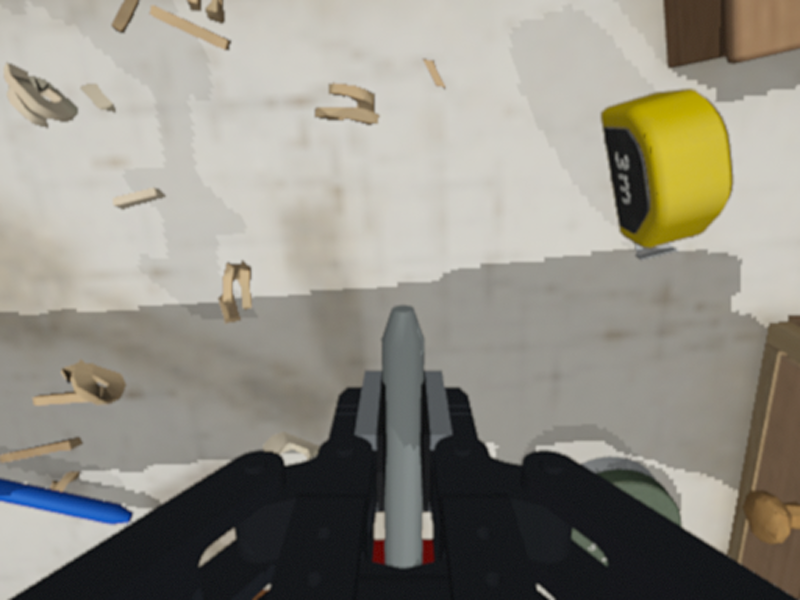

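The pin is held with its nose at (402,315) of 800x600 and its red shoulder flange at (402,550), straight between the fingers. I'm checking the tilt before lowering.

```bash
python3 - <<'E'
from h import *
P=np.load("lift1.npz")["P"]
m=(abs(P[...,0]-634)<2.5)&(P[...,2]>100)&(P[...,2]<165)
for y in range(-100,30,8):
    k=m&(P[...,1]>=y)&(P[...,1]<y+8)
    if k.sum(): print(y,k.sum(),P[k][:,2].max().round(1),np.median(P[k][:,2]).round(1))
E
```

```text
-76 99 130.7 129.5
-68 133 131.4 129.8
-60 147 131.8 130.0
-52 149 131.7 130.1
-44 161 131.5 130.1
-36 172 131.5 130.3
-28 173 132.2 130.4
-20 189 131.8 130.4
-12 200 132.1 130.4
-4 217 132.0 130.3
4 224 130.7 128.1
```

Emit:
play_rows:
  series:
    - [[0, 0, -4, 0, 0, 0, 1], [0, 0, -4, 0, 0, 0, 1], [0, 0, -2, 0, 0, 0, 1], [0, 0, -0.6, 0, 0, 0, 1], [0, 0, -0.3, 0, 0, 0, 1], [0, 0, 0, 0, 0, 0, 1], [0, 0, 0, 0, 0, 0, 1], [0, 0, 0, 0, 0, 0, 0.5], [0, 0, 0, 0, 0, 0, 0.3], [0, 0, 0, 0, 0, 0, 0.3], [0, 0, 0, 0, 0, 0, 0], [0, 0, 0, 0, 0, 0, 0], [0, 0, 4, 0, 0, 0, 0], [0, 0, 5, 0, 0, 0, 0], [0, -4.5, 3, 0, 0, 0, 0], [0, -4.5, 3, 0, 0, 0, 0], [0, -4.5, 0, 0, 0, 0, 0], [0, 0, 0, 0, 0, 0, 0], [0, 0, 0, 0, 0, 0, 0]]

```text
clock: 17.05
eef_pos: [634.1, -154.4, 157.2]
tool_rot: [-3.141, -0.001, 1.526]
force: [-0.1, -0.6, 0.1]
width: 85.1
gripper_force: 0.0
```

```bash
python3 look.py laid lock_pin,pin_mid; python3 pin.py laid
```

```text
17.1 [ 634.3 -153.5  157. ] [-3.141e+00 -2.000e-03  1.527e+00] [-0.09  0.77  0.51  1.59 -0.45  0.9   0.53] [638. -75. 299.]
lock_pin 0.8 [252.  88.] z-plane [632.9 -80.5  26. ] surf [633.1 -80.2  30.7]
pin_mid 0.87 [ 11. 159.] z-plane [ 428.8 -127.9   26. ] surf [ 423.9 -129.3   19.3]
pin_mid 0.81 [250.  36.] z-plane [633.5 -43.   26. ] surf [633.3 -42.4  20.9]
red [ 232   88   39   65 1666] [ 631.3 -105.3] [50.4 30.2] 87.4 z [19.8 24.8 31.8]
```

View pics/laid.png

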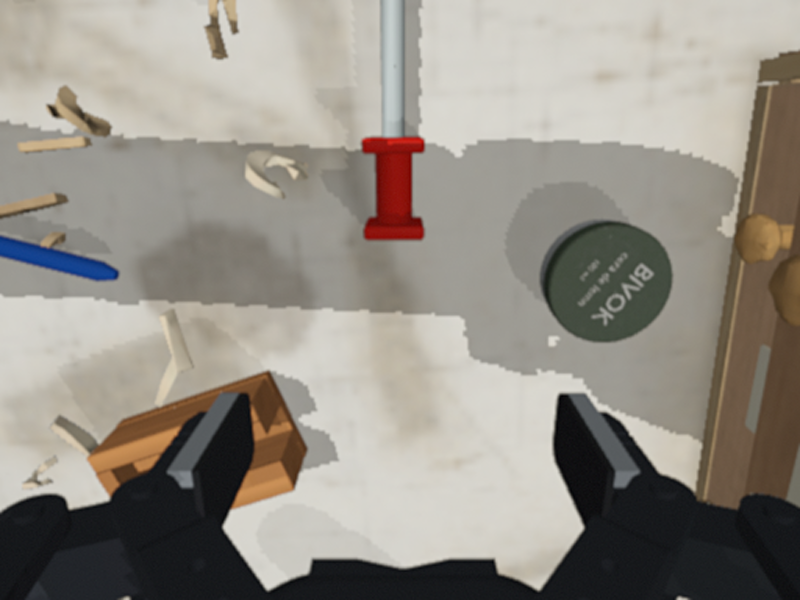

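The pin lies on the bench with its handle at (393,188) of 800x600, on line with the tool. The fit gives the handle centre at (632,-105) and the axis at 87.4°. I'm regrasping by the handle.

Emit:
play_rows:
  series:
    - [[-0.2, 2.4, -3, 0, 0, 0, 0.35], [0, 2.4, -3, 0, 0, 0, 0.35], [0, 0, -3.5, 0, 0, 0, 0.35], [0, 0, -3.5, 0, 0, 0, 0.35], [0, 0, -1.5, 0, 0, 0, 0.35], [0, 0, -0.6, 0, 0, 0, 0.35], [0, 0, 0, 0, 0, 0, 0.6], [0, 0, 0, 0, 0, 0, 1], [0, 0, 0, 0, 0, 0, 1], [0, 0, 0, 0, 0, 0, 1], [0, 0, 0, 0, 0, 0, 1], [0, 0, 2, 0, 0, 0, 1], [0, 0, 4, 0, 0, 0, 1], [0, 0, 4, 0, 0, 0, 1], [0, 0, 0, 0, 0, 0, 1], [0, 0, 0, 0, 0, 0, 1]]

```text
clock: 19.2
eef_pos: [632.0, -106.9, 106.9]
tool_rot: [-3.141, -0.001, 1.526]
force: [-0.2, -0.4, -1.8]
width: 17.6
gripper_force: 58.7
```

```bash
python3 look.py grip2 pin_mid; cat > shank.py <<'E'
from h import *
import sys
P=np.load(sys.argv[1]+".npz")["P"]; s=ctrl.read_state();x0,y0,z0=s["eef_pos"]
m=(abs(P[...,0]-x0-3)<16)&(P[...,1]>y0+31)&(P[...,1]<y0+125)&(abs(P[...,2]-z0-14)<14)
q=P[m]; 
for a in range(30,125,10):
    k=q[(q[:,1]-y0>=a)&(q[:,1]-y0<a+10)]
    if len(k): print(a,len(k),"xmid",((k[:,0].min()+k[:,0].max())/2-x0).round(1),"ztop",(np.percentile(k[:,2],95)-z0).round(1))
print("ymax",q[:,1].max()-y0, "tcp",s["eef_pos"],np.degrees(s["tool_rot"]))
E
python3 shank.py grip2
```

```text
19.25 [ 631.6 -106.8  106.1] [-3.140e+00 -1.000e-03  1.526e+00] [-0.15  0.82  0.48  1.66 -0.49  0.79  0.51] [635. -28. 248.]
pin_mid 0.93 [254. 114.] z-plane [632.3 -48.3  26. ] surf [633.6 -39.7 118.6]
30 589 xmid 1.9 ztop 14.2
40 686 xmid 2.3 ztop 14.1
50 737 xmid 2.7 ztop 14.2
60 789 xmid 3.0 ztop 14.3
70 851 xmid 3.7 ztop 14.2
80 927 xmid 3.9 ztop 14.2
90 995 xmid 4.3 ztop 14.3
100 627 xmid 4.6 ztop 14.2
ymax 106.8789901772233 tcp [ 631.38486182 -106.86319479  105.66476779] [-1.79875235e+02 -3.65692864e-02  8.74064022e+01]
```

View pics/grip2.png

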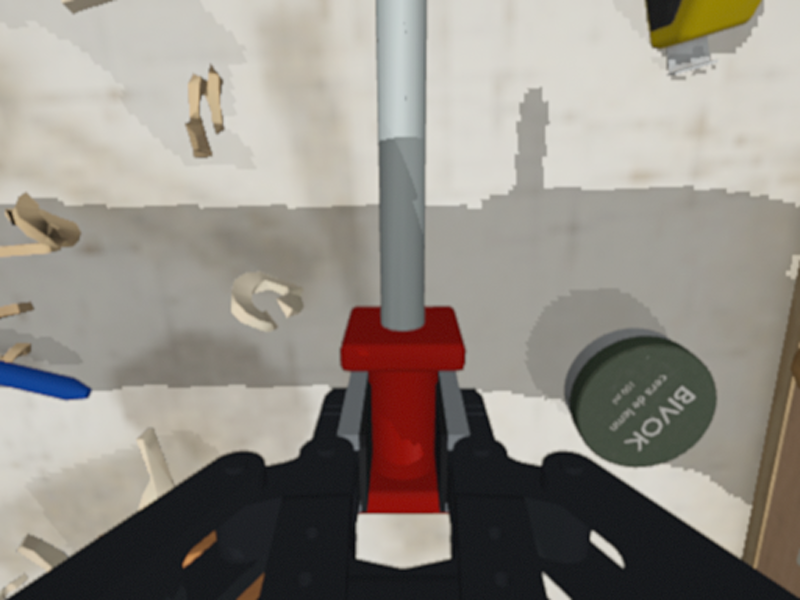

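The pin is gripped by the handle with its shank level and straight, the red flange at (402,340) of 800x600. I'm moving it into line in front of the lower-y cheek.

Emit:
play_rows:
  series:
    - [[-1.9, 2.5, 0, 0, 0, 0, 1], [-1.9, 2.5, 0, 0, 0, 0, 1], [-1.9, 2.5, 0, 0, 0, 0, 1], [-1.8, 2.5, 0, 0, 0, 0, 1], [0, 0, -3, 0, 0, 0, 1], [0, 0, -3, 0, 0, 0, 1], [0, 0, -0.35, 0, 0, 0, 1], [0, 0, 0, 0, 0, 0, 1], [0, 0, 0, 0, 0, 0, 1], [0, 0, 0, 0, 0, 0, 1]]

```text
clock: 20.55
eef_pos: [557.9, -7.4, 44.0]
tool_rot: [3.14, -0.0, 1.525]
force: [-0.4, 1.0, -1.0]
width: 18.0
gripper_force: 58.8
```

```bash
python3 look.py pre pin_mid; python3 shank.py pre
python3 - <<'E'
from h import *
out=[]
for n in ["scene","side"]:
    C=cam(n);I,D=get_image(n)
    p=proj(C,[562,150,52]); x,y=p.astype(int); print(n,p,proj(C,[564.3,137,52]),proj(C,[560.5,112,52]))
    c=I[y-40:y+40,x-50:x+50,::-1]; out.append(cv2.resize(c,(400,320),interpolation=cv2.INTER_CUBIC))
cv2.imwrite("pics/pre2.png",np.hstack(out))
E
```

```text
20.6 [557.8  -7.3  43.8] [ 3.14  -0.     1.526] [-0.29  0.81  0.39  1.93 -0.6   0.52  0.48] [561.  72. 185.]
pin_mid 0.62 [259. 115.] z-plane [561.6  56.4  26. ] surf [561.4  59.4  55.9]
30 594 xmid 1.5 ztop 13.2
40 690 xmid 1.9 ztop 13.3
50 741 xmid 2.3 ztop 13.2
60 782 xmid 2.6 ztop 13.3
70 860 xmid 3.3 ztop 13.2
80 930 xmid 3.5 ztop 13.4
90 981 xmid 4.0 ztop 13.4
100 620 xmid 4.2 ztop 13.3
ymax 106.62233941535345 tcp [557.728486    -7.26829663  43.74512982] [ 1.79937765e+02 -1.19864086e-02  8.74074041e+01]
scene [208.87726097 189.38990896] [211.81748264 190.32834415] [215.56837495 192.87442478]
side [233.14932321 175.06998216] [234.57344787 176.75284254] [235.44452616 180.43029666]
```

View pics/pre2.png

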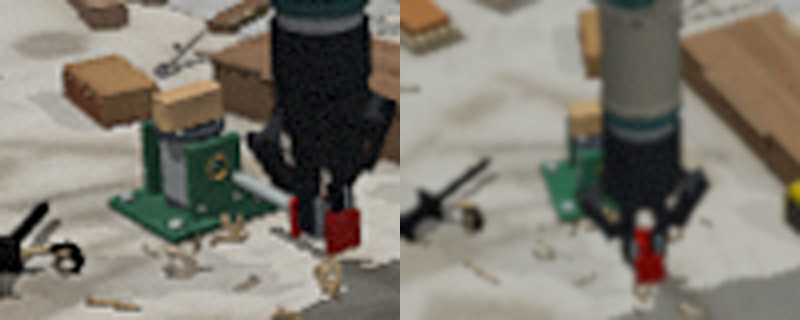

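```bash
python3 - <<'E'
from h import *
n="scene";C=cam(n);I,D=get_image(n);np.savez("pre3.npz",I=I,D=D)
P=cloud(C,D)
u=np.array([0.0445,0.999,0])
bore=np.array([564.3,174.9,52]); hole=bore-38*u
T=np.array([557.8,-7.3,53.3]); nose=T+119*u; sh=T+27*u
print("pred hole",proj(C,hole).round(1),"bore rimY",proj(C,hole+[9,0,0]),proj(C,hole+[0,0,9]))
print("pred nose",proj(C,nose).round(1),"mid",proj(C,sh+60*u).round(1), "shoulder",proj(C,sh).round(1))
x0,y0=200,170
c=I[y0:y0+50,x0:x0+66,::-1]
big=cv2.resize(c,None,fx=12,fy=12,interpolation=cv2.INTER_NEAREST)
for X,col in [(hole,(255,0,255)),(nose,(255,255,0)),(sh+60*u,(255,255,0)),(sh,(255,255,0))]:
    p=(proj(C,X)-[x0,y0]+.5)*12; cv2.circle(big,tuple(int(a) for a in p),4,col,-1)
cv2.imwrite("pics/pre3.png",big)
h=cv2.cvtColor(I,cv2.COLOR_RGB2HSV)[170:220,200:266]
m=(h[...,0]>15)&(h[...,0]<32)&(h[...,1]>90)
yy,xx=np.where(m);print(list(zip(xx+200,yy+170)))
E
```

```text
pred hole [211.4 190.5] bore rimY [213.58350773 189.71376068] [211.27787478 187.97807476]
pred nose [216.3 192.3] mid [222.  195.4] shoulder [233.4 201.3]
[(np.int64(205), np.int64(170)), (np.int64(206), np.int64(170)), (np.int64(207), np.int64(170)), (np.int64(208), np.int64(170)), (np.int64(209), np.int64(170)), (np.int64(210), np.int64(170)), (np.int64(211), np.int64(170)), (np.int64(217), np.int64(170)), (np.int64(225), np.int64(170)), (np.int64(202), np.int64(171)), (np.int64(203), np.int64(171)), (np.int64(204), np.int64(171)), (np.int64(205), np.int64(171)), (np.int64(206), np.int64(171)), (np.int64(207), np.int64(171)), (np.int64(208), np.int64(171)), (np.int64(209), np.int64(171)), (np.int64(210), np.int64(171)), (np.int64(211), np.int64(171)), (np.int64(212), np.int64(171)), (np.int64(213), np.int64(171)), (np.int64(200), np.int64(172)), (np.int64(201), np.int64(172)), (np.int64(202), np.int64(172)), (np.int64(203), np.int64(172)), (np.int64(204), np.int64(172)), (np.int64(206), np.int64(172)), (np.int64(207), np.int64(172)), (np.int64(208), np.int64(172)), (np.int64(210), 
[... 3539 characters left out ...]
.int64(265), np.int64(192)), (np.int64(211), np.int64(193)), (np.int64(212), np.int64(193)), (np.int64(213), np.int64(193)), (np.int64(217), np.int64(206)), (np.int64(217), np.int64(207)), (np.int64(214), np.int64(208)), (np.int64(215), np.int64(208)), (np.int64(216), np.int64(208)), (np.int64(217), np.int64(208)), (np.int64(218), np.int64(208)), (np.int64(211), np.int64(209)), (np.int64(207), np.int64(210)), (np.int64(237), np.int64(216)), (np.int64(237), np.int64(217)), (np.int64(239), np.int64(217)), (np.int64(242), np.int64(217)), (np.int64(238), np.int64(218)), (np.int64(242), np.int64(218)), (np.int64(238), np.int64(219)), (np.int64(240), np.int64(219)), (np.int64(242), np.int64(219))]
```

View pics/pre3.png

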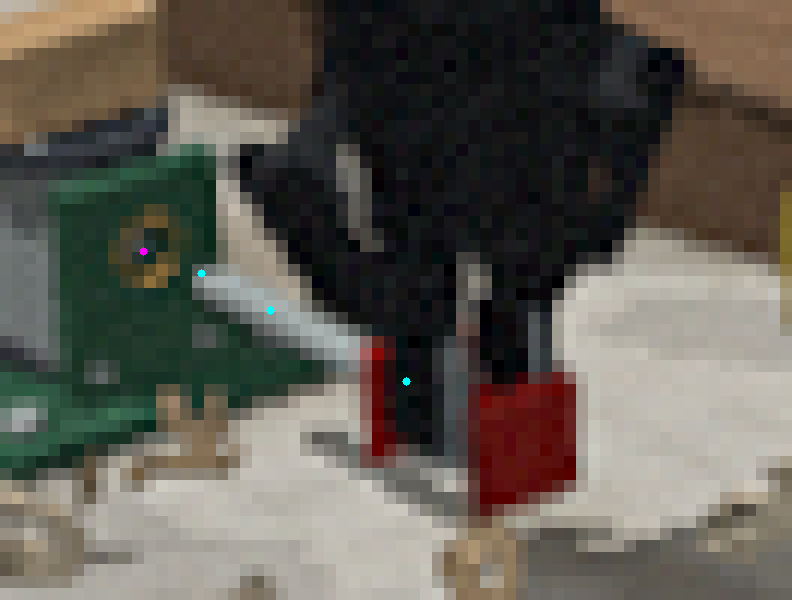

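The predicted line (cyan) matches the shank and points at the brass-rimmed hole around (148,250). The offset is about 1 mm, which is within the taper's capture range. I'm starting the insertion.

Emit:
play_rows:
  series:
    - [[0.0, 1, 0, 0, 0, 0, 1], [0.02, 1, 0, 0, 0, 0, 1], [0.045, 1, 0, 0, 0, 0, 1], [0.045, 0.5, 0, 0, 0, 0, 1], [0.02, 0.5, 0, 0, 0, 0, 1], [0.0, 0, 0, 0, 0, 0, 1]]

```text
clock: 21.55
eef_pos: [558.6, 33.1, 43.1]
tool_rot: [3.142, -0.0, 1.526]
force: [0.8, 0.3, -0.5]
width: 17.7
gripper_force: 58.8
```

Emit:
play_rows:
  series:
    - [[0.045, 1, 0, 0, 0, 0, 1], [0.045, 1, 0, 0, 0, 0, 1], [0.045, 1, 0, 0, 0, 0, 1], [0, 0, 0, 0, 0, 0, 1]]

```text
clock: 22.05
eef_pos: [559.9, 64.4, 43.0]
tool_rot: [-3.141, -0.001, 1.528]
force: [-0.3, -0.3, 0.1]
width: 17.9
gripper_force: 59.2
```

Emit:
play_rows:
  series:
    - [[0.045, 1, 0, 0, 0, 0, 1], [0.045, 1, 0, 0, 0, 0, 1], [0.045, 1, 0, 0, 0, 0, 1], [0.045, 1, 0, 0, 0, 0, 1], [0.0, 0.3, 0, 0, 0, 0, 1], [0, 0, 0, 0, 0, 0, 1]]

```text
clock: 22.8
eef_pos: [561.7, 105.8, 43.1]
tool_rot: [3.142, 0.0, 1.526]
force: [0.1, 0.1, -1.4]
width: 17.7
gripper_force: 59.3
```

Emit:
play_rows:
  series:
    - [[0.01, 0.3, 0, 0, 0, 0, 1], [0.01, 0.2, 0, 0, 0, 0, 1], [0.0, 0.2, 0, 0, 0, 0, 1], [0, 0, 0, 0, 0, 0, 1], [0, 0, 0, 0, 0, 0, 1]]

```text
clock: 23.42
eef_pos: [561.9, 109.2, 43.1]
tool_rot: [3.141, 0.004, 1.523]
force: [0.3, -5.8, -1.6]
width: 17.4
gripper_force: 59.4
```

Emit:
play_rows:
  series:
    - [[0.0, 0.3, 0, 0, 0, 0, 1], [0.0, 0.2, 0, 0, 0, 0, 1], [0, 0, 0, 0, 0, 0, 1], [0, 0, 0, 0, 0, 0, 1]]

```text
clock: 23.92
eef_pos: [561.9, 109.3, 43.2]
tool_rot: [3.141, 0.01, 1.52]
force: [-0.8, -14.5, -0.6]
width: 17.8
gripper_force: 59.5
```

```bash
python3 look.py home pin_mid; python3 pin.py home; python3 - <<'E'
from h import *
d=np.load("home.npz");P=d["P"];I=d["I"].astype(int)
s=ctrl.read_state();print(s["force"],s["torque"],s["eef_pos"])
g=(I[...,1]>I[...,0]+15)&(I[...,1]>I[...,2]+5)&(abs(P[...,0]-562)<40)
t=g&(P[...,2]>68)&(P[...,2]<79)
print("cheek top y", P[t][:,1].min() if t.any() else None)
r=(I[...,0]>100)&(I[...,1]<70)&(I[...,2]<70)&(P[...,2]>60)&(P[...,2]<75);print("flange y",np.percentile(P[r][:,1],[1,99]))
E
```

```text
23.975 [561.9 109.3  43.2] [3.141 0.01  1.52 ] [-0.52  0.84  0.44  1.88 -0.62  0.56  0.28] [566. 190. 184.]
red [ 218  230   79   99 4165] [563.5 137.5] [104.5  30.6] 82.6 z [55.1 59.5 66.4]
[ -1.67555704 -14.295739    -0.71358595] [-3.12308237  0.25255119  0.15331379] [561.96499025 109.31328416  43.17779559]
cheek top y 136.03159119235076
flange y [ 86.19946798 133.59888643]
```

Emit:
play_rows:
  series:
    - [[0, -0.4, 0, 0, 0, 0, 1], [0, 0, 0, 0, 0, 0, 0.6], [0, 0, 0, 0, 0, 0, 0.4], [0, 0, 0, 0, 0, 0, 0], [0, 0, 0, 0, 0, 0, 0], [0, 0, 0, 0, 0, 0, 0], [0, -0.2, 3, 0, 0, 0, 0], [0, -0.5, 5, 0, 0, 0, 0], [0, -2, 5, 0, 0, 0, 0], [0, -2, 4, 0, 0, 0, 0], [0, 0, 0, 0, 0, 0, 0], [0, 0, 0, 0, 0, 0, 0]]

```text
clock: 25.52
eef_pos: [561.4, 67.4, 212.6]
tool_rot: [-3.141, -0.001, 1.526]
force: [-0.6, 0.1, 0.2]
width: 85.4
gripper_force: 0.0
```

```bash
python3 look.py end lock_pin; python3 pin.py end; python3 fit.py end; python3 - <<'E'
from h import *
d=np.load("end.npz");P=d["P"];I=d["I"].astype(int)
r=(I[...,0]>100)&(I[...,1]<70)&(I[...,2]<70)&(P[...,2]>60)&(P[...,2]<75)
print("flange y",np.percentile(P[r][:,1],[1,50,99]))
g=(I[...,1]>I[...,0]+15)&(abs(P[...,0]-562)<24)&(P[...,2]>70)&(P[...,2]<76)
print("cheeks y",np.percentile(P[g][:,1],[1,99]))
sh=(abs(P[...,0]-566)<20)&(P[...,1]>215)&(P[...,1]<250)&(P[...,2]>35)&(P[...,2]<65);print("nose",sh.sum(),P[sh].max(0) if sh.any() else "")
E
```

```text
25.575 [561.1  67.7 212. ] [-3.139e+00 -1.000e-03  1.526e+00] [-0.56  0.6   0.62  1.79 -0.44  0.89  0.21] [565. 147. 354.]
lock_pin 0.96 [69. 44.] z-plane [395.3 185.7  26. ] surf [391.8 186.8  19. ]
lock_pin 0.72 [256.  94.] z-plane [562.7 134.6  26. ] surf [563. 136.  60.]
lock_pin 0.2 [254.  52.] z-plane [563.1 172.1  26. ] surf [563.2 165.4 108. ]
red [ 237   95   38   59 1486] [562.8 110.3] [50.1 33.9] 87.6 z [51.7 58.1 65.7]
blank 3096 [564.3 175. ] [23.8 56. ] 87.6
base 4153 [564.4 171.5] [ 92.3 109.3] 87.6
cheektops 885 [562.9 171. ] [67.4 52. ] 87.6
flange y [ 85.39103022 128.89562564 135.73701855]
cheeks y [137.31345984 205.15494414]
nose 0
```

View pics/end.png

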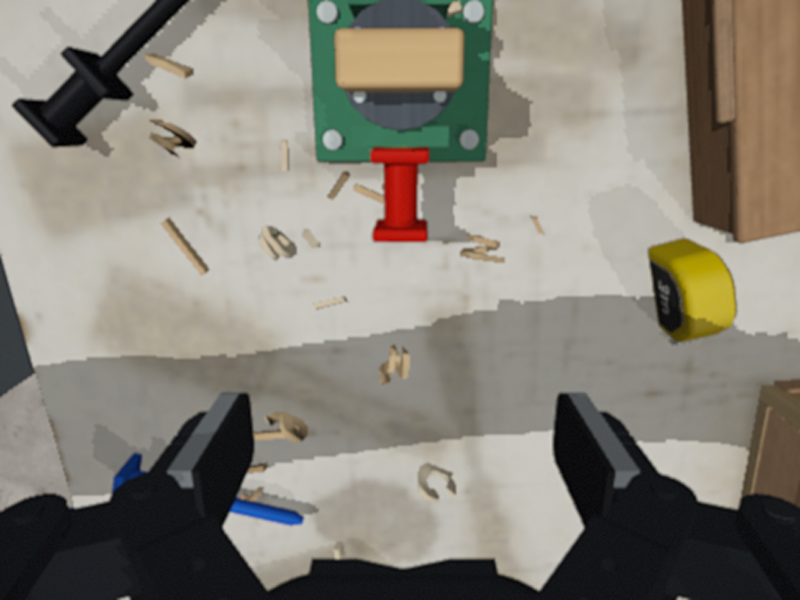

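The pin's front flange is against the cheek at (400,157) of 800x600, and the blank is square with the stand (both 87.6°). The gripper is clear, so I'm handing in.

```bash
python3 -c "
from cell import workorder
print(workorder.finish_job())"
```

```text
the job is handed in; nothing more can be done
None
```

I turned the spindle into line, laid the pin on the bench, took it again by the handle and pushed it through the bore. The last picture shows its shoulder against the cheek to within about 1–2 mm, and I handed the job in at about 26 s; no verdict came back.

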